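Feed a cheese block along a slicing guide with a push stick

TASK

Use the wooden push stick to feed the block of cheese along the slicing guide: first slide it over until it lies square against the steel fence, then, keeping it against the fence, push it in under the guard until it rests against the end stop. Move the cheese only with the stick, never with the gripper or arm. Finally lay the stick down flat, right way up, on the worktop off the guide, and leave the cup, garlic and tin where they are.

Things in the scene. Friction and masses are not known exactly. Their poses are not given: they have to be found in the camera images.
- guide_home (a point): Where the cheese block's centre lies when fully home (against fence and end stop). Axes of the slicing guide, a fixed wooden board 130 mm wide (x, away from the robot) and 405 mm long (y, to the robot's left), spanning x -71..+59, y -80..+325 mm from here. Board top: 25 mm below this point, 20 mm above the worktop. Feed direction: -y.
- fence_face (a point): Middle of the face of the steel fence that the cheese must lie against, 22 mm above the board. The fence runs along the guide's far (+x) side, 35 mm (x) and 122.5 mm (y) from guide_home; 395 mm long, 18 mm thick, 45 mm high above the board. The lane is open on its near (-x) side.
- stop_face (a point): Middle of the face of the end stop, a steel plate across the lane, 65 mm in -y of guide_home, 50 mm high above the board, 92 mm wide. Same axes as the guide. Behind and right of it a wall cabinet hangs over the worktop, 0.52 m up, from 0.59 m ahead of the robot base and 0.06 m to its right: keep the wrist clear when carrying the stick.
- guard_mid (a point): Centre of the underside of the guard: a fixed steel plate 70 mm above the board, 108 mm (x) by 90 mm (y), hung from two posts behind the fence face; open in front. It spans y -50..+40 mm, x -51..+57 mm from guide_home. A black housing on it rises to 100 mm above the board. Same axes as the guide.
- cheese_mid (a point): Centre of the pale yellow block of hard cheese, 70 mm (its x, across the lane) by 130 mm (its y, along the lane) by 50 mm high, 0.3 to 0.55 kg, loose. It starts on the guide's board before the guard (+y of guide_home), off the fence by about 8 to 22 mm and slightly skew.
- stick_grip (a point): Middle of the grip fin of the wooden push stick, 50 mm above its underside, on its centre line. It lies flat on the worktop; 200 mm long (its +x is forward, the notched end), 40 mm wide, bar 28 mm high, 0.18 kg; 145 mm of it is ahead of here, 55 mm behind. The fin is 90 mm long, 24 mm wide (y) with parallel sides, from 27 to 71 mm above the underside; grip it across y.
- stick_heel (a point): Middle of the heel face in the stick's notch, which pushes the end of the block: 85 mm ahead (+x) and 7 mm to +y of stick_grip, 14 mm above the underside; 26 mm wide (y), 28 mm high. With the stick's x along the feed direction (-y of the guide) the notch opens towards the fence.
- stick_nose (a point): Front end of the stick's nose, which lies along the near side of the block: 145 mm ahead (+x) and 13 mm to -y of stick_grip, 14 mm above the underside. The nose is 14 mm wide (y) and reaches 60 mm past the heel face; its inner face (towards +y) is 6 mm to -y of stick_grip's line.
- cup: Small white cup with a handle, 59x83x55 mm, loose bystander on the worktop in front of the guide; origin at its underside.
- the_garlic: Garlic bulb about 50 mm, loose bystander on the worktop in front of the guide; origin at its underside.
- tin: Small food tin, 57 mm across, 72 mm high, loose bystander on the worktop right of the guide; origin at its underside.
Things that resemble listed ones, but are neither listed nor needed, are in the scene too. What is meant by the part that bears cheese_mid is not purple, and is the larger of those in its own colour.

How it is judged:
By the outcome, as a careful person would: the job done as asked, in the order asked, and still so for the second after the job is handed in, with the robot touching nothing.
It also fails if it takes over 72 s, if anything falls off the work surface, if the arm or the gripper's body presses on something with over 40 N, if the wrist force passes 120 N, or if a joint passes its speed limit or range.

ROBOT

A 7-joint arm with a two-finger parallel gripper is mounted at the origin on a cart in front of the work surface, level with it; the furniture and walls round the work are solid. World frame = base frame: x ahead of the robot, y to its left, z up, the work surface at z = 0. Lengths are in mm, angles in rad, forces in N, time in s.
With the tool pointing down it reaches from about 425 to 950 mm from the base axis. Payload 4.7 kg.
Tool frame: the origin (TCP) lies midway between the tips of the shut fingers; the grasp point (between the pads) lies 19 mm behind it (manip.grip_depth is the z of the grasp point in the tool frame, in mm); z points along the fingers, y is the line along which they close (so a half turn about z gives the same grasp; the last joint's range is limited). The gripper opens to 85 mm and grips with 20 to 120 N. Pads are 22 mm wide; open, the fingers measure 114 mm over their backs; the gripper's body (76 mm by 85 mm) begins 54 mm behind the grasp point. The pads swing forward as they close: fully open they stand 13 mm farther back than shut.
Start: joints at [-1.321, 0.469, -0.049, 1.532, 0.024, 1.141, -0.082], TCP at [185.72, 648.966, 231.335] pointing down, gripper open.
Joint ranges: [-2.59, 2.59], [-0.33, 1.99], [-1.39, 1.29], [0.1, 2.45], [-1.04, 4.18], [0.21, 1.99], [-2.66, 2.66]. Speed limits (rad/s): [2.57, 2.57, 3.14, 3.14, 3.14, 3.14, 3.14].

INTERFACE

Orientations are given as a unit quaternion [x, y, z, w].
In Python, from cell import manip gives the robot as it stands.
- The arm moves only by the tool step_arm, never from a script. Its argument "steps" is a list of rows, each an object with "offset": the shift along the tool's x, y, z in cm, a list of three; "roll": the turn about the tool's z in rad. In form: [{"offset": [dx, dy, dz], "roll": roll}, ...]. A call has 1 to 10 rows; each row is the pose to reach, as a shift and turn from the pose commanded when the call began, along the tool's axes at that moment; what a row does not reach only later rows make up. A row lasts 1/10 s, in which the tool goes at most 50 mm and 8.59 degrees, less where a joint would pass 70% of its speed; a pose out of reach is approached as far as the arm can. A call with a gripper value outside its range is refused whole. "jaw" is the gripper's target within -1 to 1 (fully open at 1, half-way at 0, shut at -1), set as the call begins (left out, the last holds). The fingers move at their own pace and stop on an object; "force" is the grip in N (left out, the last holds). Time passes only in rows, so rows that repeat a pose let the fingers close. It gives the time, the measured TCP pose, the force, the opening and the grip force at its end, in the units of the state.
- manip.get_state(): the state, without advancing time (a new reading comes with each control period).
- manip.read_camera(name): name is "side" or "top" or "wrist"; returns (picture, depth): 400x640x3 uint8, red, green, blue; 400x640 float32, mm along the optical axis (not along the pixel's ray), 0 where there is no reading.
- manip.camera_params(name): a dict with "camera_matrix" (3x3 intrinsics, pixels), "world_from_camera" (4x4, takes a point from camera to world coordinates). Camera axes: x right, y up, looking along -z (the intrinsics and any distortion apply to the point x, -y, -z); pixel columns grow to the right and rows downward; lengths in mm; the calibration is good to about 2 mm. A picture is of the moment at which its call begins: read the wrist's pose just before it. camera_params takes no time and is no camera call; for the wrist camera it gives the pose at the moment of the call.
- manip.finish_job(): hands the job in; it is judged then, once.
The state is a dict: "time": time; "joint_pos": joint angles; "dq": joint speeds; "joint_efforts": joint torques, N m; "eef_pos": TCP position; "eef_rot": TCP orientation; "wrist_force": force on the tool from outside, world axes, zero at the start; "moment": the same for the moment, N m; "grip_width": opening from 0.0 (shut) to 1.0 (fully open); "grasp_force": force on a finger pad.
Only numpy, scipy, OpenCV 4.12 (cv2) and the standard library are available. Lean on these libraries where they do the work, as an engineer would, in place of code of your own. Each camera call takes 0.05 s, during which the arm holds its last target. There are 200 camera calls.

## Working session

There is one attempt and no reset: what is moved stays moved. The work goes in short steps, Python scripts to look and compute and a tool call to move; the robot and the scene stay as the last step left them, time stands still between calls to the robot, and variables do not carry over. Pictures are saved under pics/ and viewed, at most 10 in all, crops included, and the job is handed in when it is done.

Besides the shell and the picture viewer there is one more tool, called after "Request:" as name(argument=value, ...) on one line, values as JSON. step_arm: Moves the arm, as the interface text tells. Its arguments: {"type":"object","properties":{"steps":{"type":"array"},"jaw":{"type":"number"},"force":{"type":"number"}},"required":["steps"]}

```bash
mkdir -p pics; ls
python3 - <<'E'
from cell import manip
import cv2,numpy as np
print(manip.get_state())
for n in("top","side"):
    p,d=manip.read_camera(n); cv2.imwrite(f"pics/{n}0.png",p[:,:,::-1]); np.save(n+"0.npy",d)
    c=manip.camera_params(n); print(c)
print(manip.grip_depth)
E
```

```text
pics
{'time': 0.0, 'joint_pos': array([-1.32086789,  0.46944731, -0.04857703,  1.53371065,  0.02405814,
        1.14096567, -0.08231545]), 'dq': array([ 0.00103077,  0.00083022,  0.00014616, -0.00034029, -0.00074824,
        0.00125969,  0.00057671]), 'joint_efforts': array([ 8.75290607e-04, -5.10287118e+01, -4.64989187e-02, -2.37714136e+01,
        1.05168202e-02,  7.48743187e-03,  6.06396128e-06]), 'eef_pos': array([185.60786768, 648.37223145, 230.25029957]), 'eef_rot': array([ 1.38971351e-01,  9.90295923e-01, -9.66873489e-04, -1.14992411e-04]), 'wrist_force': array([-0.21969853,  1.02630815,  0.63894626]), 'moment': array([-0.00049183,  0.00570416,  0.05475083]), 'grasp_force': 0.0, 'grip_width': 0.9982552738987992}
{'camera_matrix': array([[371.58750757,   0.        , 321.75852452],
       [  0.        , 371.58750757, 203.44243348],
       [  0.        ,   0.        ,   1.        ]]), 'world_from_camera': array([[ 2.84522583e-03,  9.84525010e-01, -1.75221031e-01,
         3.03347210e+02],
       [-9.99606114e-01, -2.09208110e-03, -2.79864311e-02,
        -4.85528546e+01],
       [-2.79199179e-02,  1.75231641e-01,  9.84131267e-01,
         1.02076198e+03],
       [ 0.00000000e+00,  0.00000000e+00,  0.00000000e+00,
         1.00000000e+00]])}
{'camera_matrix': array([[499.18417618,   0.        , 323.67454233],
       [  0.        , 499.18417618, 193.8779192 ],
       [  0.        ,   0.        ,   1.        ]]), 'world_from_camera': array([[ 9.96838352e-01,  6.04654549e-02, -5.15483187e-02,
         3.89599283e+02],
       [-7.82552781e-02,  6.34745178e-01, -7.68748769e-01,
        -1.15358736e+03],
       [-1.37626974e-02,  7.70352184e-01,  6.37470078e-01,
         1.01053294e+03],
       [ 0.00000000e+00,  0.00000000e+00,  0.00000000e+00,
         1.00000000e+00]])}
-18.700000000000003
```

View pics/top0.png

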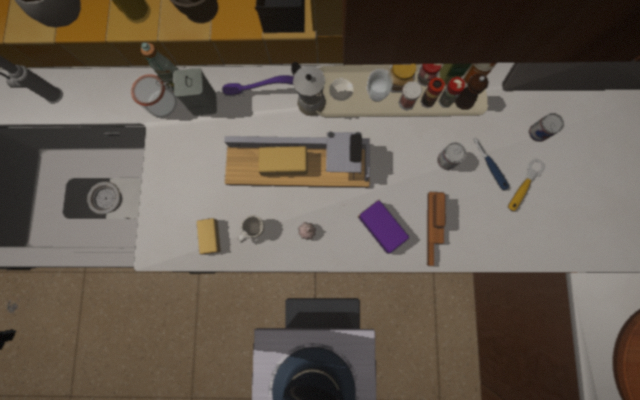

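View pics/side0.png

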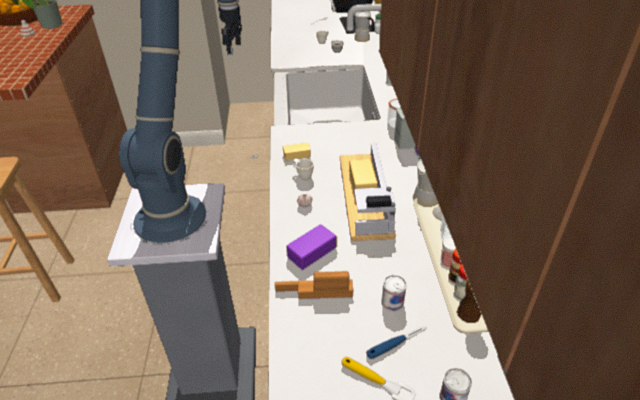

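The top view shows the cheese at (283,160) on the guide (cols 225–370, rows 135–188) and the guard at (345,150). The stick is at (436,228), nose towards the robot. The side view agrees. Next I'll measure from depth and colour.

```bash
cat > h.py <<'E'
import cv2,numpy as np
from cell import manip
def cloud(d,c):
    K=np.array(c["camera_matrix"]);T=np.array(c["world_from_camera"])
    v,u=np.indices(d.shape)
    P=np.stack([(u-K[0,2])/K[0,0]*d,-(v-K[1,2])/K[1,1]*d,-d],-1)
    return P@T[:3,:3].T+T[:3,3]
def ray(uv,z,c):
    K=np.array(c["camera_matrix"]);T=np.array(c["world_from_camera"])
    uv=np.atleast_2d(uv).astype(float)
    r=np.c_[(uv[:,0]-K[0,2])/K[0,0],-(uv[:,1]-K[1,2])/K[1,1],-np.ones(len(uv))]@T[:3,:3].T
    return T[:3,3]+r*((z-T[2,3])/r[:,2])[:,None]
E
python3 - <<'E'
from h import *
c=manip.camera_params("top");d=np.load("top0.npy");W=cloud(d,c)
p=cv2.imread("pics/top0.png");hsv=cv2.cvtColor(p,cv2.COLOR_BGR2HSV)
print("table z",np.median(W[195:215,320:350,2]),d[200,330])
def rect(m,z,name):
    n,l,s,_=cv2.connectedComponentsWithStats(m.astype(np.uint8))
    i=1+np.argmax(s[1:,4]);ys,xs=np.where(l==i)
    q=ray(np.c_[xs,ys],z,c)[:,:2].astype(np.float32)
    (cx,cy),(w,h),a=cv2.minAreaRect(q);print(name,s[i],(round(cx,1),round(cy,1)),(round(w,1),round(h,1)),round(a,2))
R=np.zeros(d.shape,bool)
def roi(x0,y0,x1,y1): r=R.copy();r[y0:y1,x0:x1]=1;return r
for x,y in((283,160),(437,210),(432,250),(235,180),(320,180),(240,140),(320,140),(345,150),(452,155),(252,230),(307,231)): print((x,y),hsv[y,x],W[y,x].round(0))
Z=W[:,:,2]
rect(roi(250,140,315,180)&(Z>58),70,"cheese")
rect(roi(220,165,375,192)&(Z>10)&(Z<35),20,"board")
rect(roi(415,185,455,275)&(Z>50),71,"fin")
rect(roi(415,185,455,275)&(Z>14),28,"stick")
big=cv2.resize(np.hstack([p[120:200,215:385]]),None,fx=4.5,fy=4.5,interpolation=cv2.INTER_CUBIC)
cv2.imwrite("pics/c1.png",big)
big=cv2.resize(p[180:275,360:470],None,fx=6,fy=6,interpolation=cv2.INTER_CUBIC)
cv2.imwrite("pics/c2.png",big)
E
```

```text
table z -0.13258791914341828 1036.7041
(283, 160) [ 20 136 161] [590.  82.  72.]
(437, 210) [ 12 151 110] [ 455. -318.   68.]
(432, 250) [ 13 146 105] [ 355. -311.   28.]
(235, 180) [ 17 127 155] [548. 222.  20.]
(320, 180) [ 17 129 158] [548. -15.  17.]
(240, 140) [150   8 125] [649. 201.  64.]
(320, 140) [150   6 127] [647. -16.  67.]
(345, 150) [160   6 125] [609. -82.  96.]
(452, 155) [ 15  16 129] [ 603. -366.   66.]
(252, 230) [16 39 86] [410. 172.   8.]
(307, 231) [  9  51 115] [404.  18.  42.]
cheese [ 258  146   49   27 1254] (592.3, 85.0) (71.6, 129.0) 1.11
board [ 224  165  146   23 2246] (559.5, 51.1) (403.0, 62.6) 89.7
fin [434 192  11  36 363] (456.7, -322.6) (25.6, 91.4) 86.89
stick [ 427  192   18   74 1000] (413.4, -323.5) (43.9, 197.8) 86.16
```

View pics/c1.png

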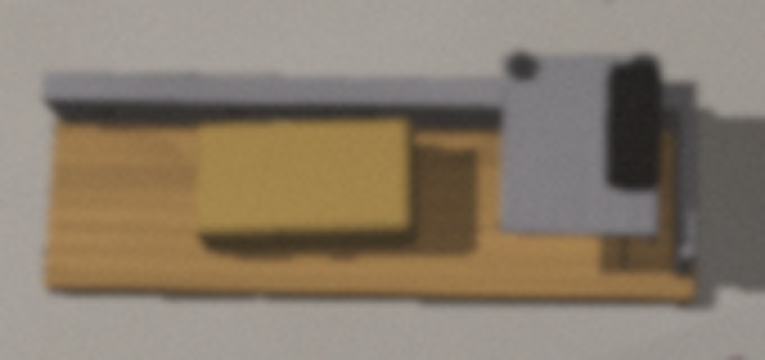

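View pics/c2.png

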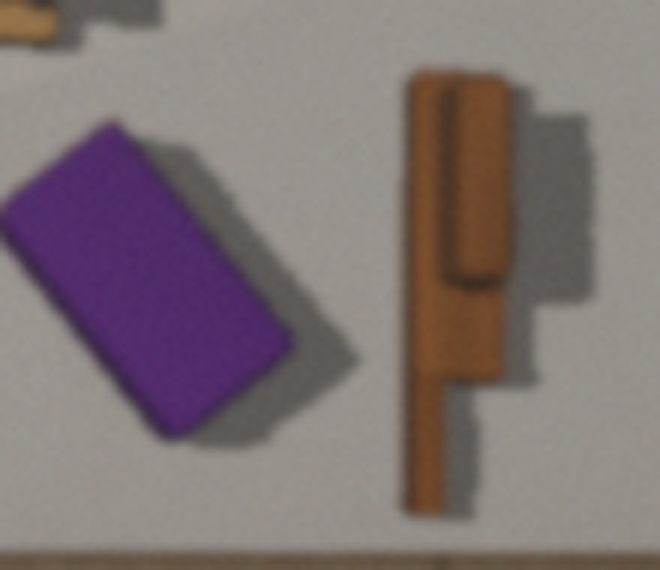

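Crop c1 shows the cheese (crop 200–412, 120–240), the fence along the top and the guard on the right. Crop c2 shows the fin at (480,185), the nose at bottom left and the notch on the right, so the stick is right way up. I'll write a move helper and start moving.

```bash
cat >> h.py <<'E'
def off(x,y,z,head,frm=None):
    s=manip.get_state();q=s["eef_rot"];p=s["eef_pos"] if frm is None else np.array(frm[:3])
    a=2*np.arctan2(q[1],q[0]) if frm is None else np.radians(frm[3])
    d=np.array([x,y,z])-p;r=-(np.radians(head)-a);r=(r+np.pi)%(2*np.pi)-np.pi
    return "off cm",np.round([(d[0]*np.cos(a)+d[1]*np.sin(a))/10,(d[0]*np.sin(a)-d[1]*np.cos(a))/10,-d[2]/10],2),"roll",round(r,3),"at",p.round(1),round(np.degrees(a)%360,2)
E
python3 - <<'E'
from h import *
print(off(480,380,230,94));print(off(490,0,200,24,(480,380,230,94)));print(off(457,-322.6,200,-3.1,(490,0,200,24)))
c=manip.camera_params("top");d=np.load("top0.npy");W=cloud(d,c);Z=W[:,:,2]
# fence top edges by columns in z=65 plane; gradient rows
g=cv2.cvtColor(cv2.imread("pics/top0.png"),cv2.COLOR_BGR2GRAY).astype(float)
for u in(235,245,265,285,305,318): print(u,W[132:152,u,0].round(0).tolist(),g[132:152,u].astype(int).tolist())
E
```

```text
('off cm', array([-3.569e+01, -1.771e+01,  3.000e-02]), 'roll', np.float64(1.222), 'at', array([185.6, 648.4, 230.3]), np.float64(164.03))
('off cm', array([-37.98,  -1.65,   3.  ]), 'roll', np.float64(1.222), 'at', array([480, 380, 230]), np.float64(94.0))
('off cm', array([-16.14,  28.13,  -0.  ]), 'roll', np.float64(0.473), 'at', array([490,   0, 200]), np.float64(24.0))
235 [696.0, 692.0, 690.0, 687.0, 660.0, 656.0, 655.0, 653.0, 650.0, 646.0, 645.0, 644.0, 643.0, 644.0, 643.0, 644.0, 642.0, 638.0, 636.0, 632.0] [160, 159, 159, 149, 137, 129, 127, 130, 127, 114, 84, 60, 51, 52, 57, 81, 104, 120, 124, 126]
245 [697.0, 694.0, 689.0, 688.0, 661.0, 658.0, 654.0, 651.0, 649.0, 647.0, 643.0, 643.0, 644.0, 644.0, 643.0, 644.0, 641.0, 638.0, 635.0, 633.0] [162, 160, 161, 154, 138, 129, 126, 124, 122, 113, 87, 61, 54, 52, 57, 68, 86, 106, 119, 120]
265 [697.0, 694.0, 689.0, 687.0, 684.0, 657.0, 655.0, 652.0, 649.0, 646.0, 643.0, 642.0, 642.0, 642.0, 642.0, 626.0, 624.0, 622.0, 618.0, 614.0] [162, 163, 161, 155, 142, 131, 123, 123, 123, 116, 99, 70, 52, 53, 66, 95, 120, 132, 133, 134]
285 [696.0, 693.0, 691.0, 687.0, 684.0, 656.0, 654.0, 652.0, 648.0, 646.0, 643.0, 640.0, 641.0, 642.0, 641.0, 626.0, 624.0, 621.0, 619.0, 615.0] [161, 162, 163, 159, 151, 135, 127, 124, 122, 121, 106, 75, 57, 54, 76, 108, 125, 132, 131, 133]
305 [695.0, 692.0, 690.0, 686.0, 683.0, 656.0, 654.0, 650.0, 647.0, 646.0, 641.0, 638.0, 640.0, 640.0, 638.0, 627.0, 624.0, 621.0, 618.0, 616.0] [160, 160, 158, 159, 151, 134, 127, 127, 124, 122, 111, 83, 60, 59, 72, 84, 92, 95, 98, 96]
318 [694.0, 693.0, 690.0, 686.0, 683.0, 656.0, 653.0, 650.0, 647.0, 645.0, 642.0, 639.0, 638.0, 639.0, 638.0, 638.0, 638.0, 638.0, 634.0, 632.0] [158, 155, 156, 155, 150, 135, 129, 129, 126, 124, 116, 91, 64, 55, 55, 52, 63, 85, 110, 115]
```

Request:
step_arm(steps=[{"offset": [-5, -2.5, 0], "roll": 0.13}, {"offset": [-9.5, -4.7, 0], "roll": 0.28}, {"offset": [-14, -7, 0], "roll": 0.43}, {"offset": [-18.5, -9.2, 0], "roll": 0.58}, {"offset": [-23, -11.4, 0], "roll": 0.73}, {"offset": [-27, -13.4, 0], "roll": 0.87}, {"offset": [-31, -15.4, 0], "roll": 1.0}, {"offset": [-34, -16.9, 0], "roll": 1.13}, {"offset": [-35.7, -17.7, 0], "roll": 1.22}, {"offset": [-35.7, -17.7, 0], "roll": 1.22}], jaw=1)

```text
time: 1.1
eef_pos: [482.7, 377.2, 231.0]
eef_rot: [0.683, 0.73, -0.0, 0.001]
wrist_force: [-0.7, 0.5, -0.4]
grip_width: 1.002
grasp_force: 0.0
```

Request:
step_arm(steps=[{"offset": [-4, -0.2, 0.5], "roll": 0.13}, {"offset": [-8.5, -0.5, 1], "roll": 0.28}, {"offset": [-13, -0.7, 1.5], "roll": 0.43}, {"offset": [-17.5, -0.9, 2], "roll": 0.58}, {"offset": [-22, -1.1, 2.5], "roll": 0.73}, {"offset": [-26.5, -1.3, 3], "roll": 0.87}, {"offset": [-31, -1.5, 3], "roll": 1.0}, {"offset": [-35, -1.6, 3], "roll": 1.13}, {"offset": [-38, -1.65, 3], "roll": 1.22}, {"offset": [-38, -1.65, 3], "roll": 1.22}])

```text
time: 2.1
eef_pos: [490.7, -2.5, 201.4]
eef_rot: [0.978, 0.208, 0.0, 0.0]
wrist_force: [-0.7, -1.2, -0.4]
grip_width: 1.0
grasp_force: 0.0
```

Run:
```python
from h import *
s=manip.get_state();print(s["time"],s["joint_pos"].round(2));print(off(457,-322.6,200,-3.1))
c=manip.camera_params("wrist");p,d=manip.read_camera("wrist");cv2.imwrite("pics/w1.png",p[:,:,::-1]);np.save("w1.npy",d);np.savez("w1c",**c);print(c["world_from_camera"].round(2))
```

```text
2.1 [-0.68  0.23  0.7   2.03 -0.18  0.95 -1.03]
('off cm', array([-16.09,  27.87,   0.14]), 'roll', np.float64(0.473), 'at', array([490.7,  -2.5, 201.4]), np.float64(23.98))
[[ 4.1000e-01  8.8000e-01  2.4000e-01  5.5004e+02]
 [-9.1000e-01  3.9000e-01  1.1000e-01  2.3830e+01]
 [ 0.0000e+00 -2.6000e-01  9.7000e-01  3.4355e+02]
 [ 0.0000e+00  0.0000e+00  0.0000e+00  1.0000e+00]]
```

View pics/w1.png

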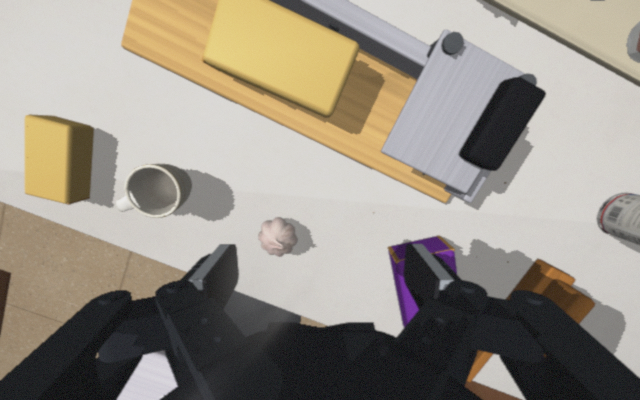

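The wrist view shows the cheese at (280,55), the fence, the guard at (470,100), the cup at (155,190), the garlic at (278,237) and the stick at lower right (550,300). Next I'll move above the stick.

Request:
step_arm(steps=[{"offset": [-2, 3.5, 0], "roll": 0.06}, {"offset": [-4.2, 7.2, 0], "roll": 0.14}, {"offset": [-6.4, 11, 0], "roll": 0.22}, {"offset": [-8.6, 14.9, 0], "roll": 0.3}, {"offset": [-10.8, 18.8, 0], "roll": 0.36}, {"offset": [-13, 22.5, 0], "roll": 0.42}, {"offset": [-15, 26, 0], "roll": 0.46}, {"offset": [-16.1, 27.9, 0], "roll": 0.47}, {"offset": [-16.1, 27.9, 0], "roll": 0.47}])

```text
time: 3.05
eef_pos: [459.1, -321.4, 201.0]
eef_rot: [1.0, -0.024, -0.0, 0.001]
wrist_force: [-0.4, 0.2, -0.5]
grip_width: 1.0
grasp_force: 0.0
```

Run:
```python
from h import *
s=manip.get_state();print(s["time"],s["joint_pos"].round(2),s["eef_pos"])
c=manip.camera_params("wrist");p,d=manip.read_camera("wrist");cv2.imwrite("pics/w2.png",p[:,:,::-1])
W=cloud(d,c);Z=W[:,:,2];hsv=cv2.cvtColor(p,cv2.COLOR_RGB2HSV)
br=(hsv[:,:,0]>5)&(hsv[:,:,0]<18)&(hsv[:,:,1]>110)&(W[:,:,1]<-270)&(W[:,:,1]>-380)&(W[:,:,0]<530)
def rect(m,z,name):
    ys,xs=np.where(m);q=ray(np.c_[xs,ys],z,c)[:,:2].astype(np.float32)
    print(name,m.sum(),cv2.minAreaRect(q),"umin",xs.min(),xs.max(),ys.min(),ys.max())
rect(br&(abs(Z-71)<4),71,"fin");rect(br&(abs(Z-28)<4),28,"bar")
c1=dict(np.load("w1c.npz"));W1=cloud(np.load("w1.npy"),c1);Z1=W1[:,:,2]
p1=cv2.imread("pics/w1.png");h1=cv2.cvtColor(p1,cv2.COLOR_BGR2HSV)
m=(abs(Z1-70)<3)&(h1[:,:,1]>80)&(W1[:,:,0]>500);ys,xs=np.where(m)
q=ray(np.c_[xs,ys],70,c1)[:,:2].astype(np.float32);print("cheese",len(q),cv2.minAreaRect(q),xs.min(),ys.min())
# fence top pts, near edge per y-bin
m=(abs(Z1-65)<4)&(h1[:,:,1]<60)&(W1[:,:,0]>615)&(W1[:,:,1]>-30);ys,xs=np.where(m);q=ray(np.c_[xs,ys],65,c1)
for b in range(-30,130,10):
    k=q[(q[:,1]>=b)&(q[:,1]<b+10)]
    if len(k)>20:print(b+5,np.percentile(k[:,0],[2,98]).round(1),len(k))
m=(abs(Z1-20)<5)&(h1[:,:,1]>80)&(W1[:,:,0]>500);ys,xs=np.where(m);q=ray(np.c_[xs,ys],20,c1)
for b in range(-160,230,20):
    k=q[(q[:,1]>=b)&(q[:,1]<b+20)]
    if len(k)>20:print("board",b+10,k[:,0].min().round(1),len(k))
print("board ymin",q[:,1].min())
```

```text
3.05 [-0.12  0.4   0.86  1.88 -0.36  1.02 -0.73] [ 459.05273831 -321.36929531  200.98895723]
fin 1758 ((460.2628173828125, -329.2572937011719), (21.931533813476562, 85.7837905883789), 87.15914154052734) umin 317 339 150 233
bar 2015 ((414.7481384277344, -327.0552978515625), (37.415775299072266, 196.87782287597656), 86.80723571777344) umin 311 344 138 294
cheese 11036 ((571.294921875, -97.92404174804688), (495.46478271484375, 83.40859985351562), 82.53643035888672) 203 0
-25 [638.6 655.9] 241
-15 [638.5 656. ] 251
-5 [638.5 656.3] 254
5 [638.8 656.5] 255
15 [639.1 656.7] 260
25 [639.3 656.9] 264
35 [639.6 657.1] 267
45 [639.9 657.2] 268
55 [639.8 654.8] 218
65 [640.1 650.6] 150
75 [640.1 646.5] 82
board -150 531.5 86
board -130 531.6 264
board -110 532.3 272
board -90 532.8 286
board -70 533.2 288
board -50 533.3 1000
board -30 533.6 1762
board -10 534.4 1805
board 10 534.5 1765
board 30 535.3 441
board 50 536.0 430
board 70 536.2 427
board 90 536.8 420
board 110 537.1 423
board 130 537.4 412
board 150 537.7 410
board 170 538.4 1125
board 190 538.7 1534
board 210 539.5 1350
board 230 539.7 1170
board ymin -322.2007201483049
```

View pics/w2.png

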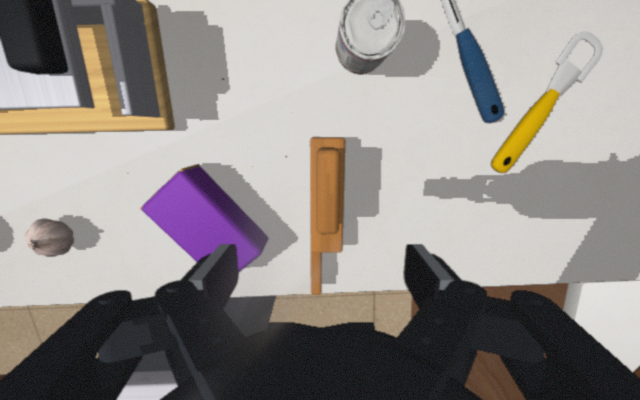

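The view shows the stick fin centred near (328,190) and the nose at the bottom (316,290). It lies about 7 mm right of the tool line, so I'll correct for that and descend.

Run:
```python
from h import *
print(off(460,-329,100,-3.0));print(off(460,-329,33,-3.0))
c1=dict(np.load("w1c.npz"));W1=cloud(np.load("w1.npy"),c1);Z1=W1[:,:,2]
p1=cv2.imread("pics/w1.png");h1=cv2.cvtColor(p1,cv2.COLOR_BGR2HSV)
m=((abs(Z1-70)<3)&(h1[:,:,1]>80)&(W1[:,:,0]>500)&(W1[:,:,1]>0)).astype(np.uint8)
n,l,st,_=cv2.connectedComponentsWithStats(m);i=1+np.argmax(st[1:,4]);ys,xs=np.where(l==i)
q=ray(np.c_[xs,ys],70,c1)[:,:2];print(st[i],cv2.minAreaRect(q.astype(np.float32)))
for b in range(20,150,10):
    k=q[(q[:,1]>=b)&(q[:,1]<b+10)]
    if len(k)>20:print(b+5,k[:,0].min().round(1),k[:,0].max().round(1))
```

```text
('off cm', array([ 0.09,  0.98, 10.07]), 'roll', np.float64(0.007), 'at', array([ 459.6, -319.2,  200.7]), np.float64(357.43))
('off cm', array([ 0.09,  0.98, 16.77]), 'roll', np.float64(0.007), 'at', array([ 459.6, -319.2,  200.7]), np.float64(357.43))
[  203     0   156   115 10990] ((595.2261962890625, 83.36529541015625), (67.15607452392578, 126.23529815673828), 0.923352837562561)
25 563.4 629.6
35 562.9 629.5
45 562.3 629.2
55 562.6 629.1
65 562.7 629.1
75 562.2 628.7
85 562.1 628.7
95 561.9 628.3
105 561.4 628.3
115 561.4 627.2
125 561.5 622.7
135 561.2 618.2
145 560.8 613.6
```

Request:
step_arm(steps=[{"offset": [0.1, 0.3, 3], "roll": 0.007}, {"offset": [0.1, 0.7, 6], "roll": 0.007}, {"offset": [0.1, 0.95, 9], "roll": 0.007}, {"offset": [0.1, 0.95, 10], "roll": 0.007}, {"offset": [0.1, 0.95, 10], "roll": 0.007}], jaw=0.3)

```text
time: 3.6
eef_pos: [459.7, -326.8, 99.9]
eef_rot: [1.0, -0.025, -0.001, -0.001]
wrist_force: [0.3, -0.4, 0.9]
grip_width: 0.656
grasp_force: 0.0
```

Run:
```python
from h import *
s=manip.get_state()
c=manip.camera_params("wrist");p,d=manip.read_camera("wrist");cv2.imwrite("pics/w3.png",p[:,:,::-1])
W=cloud(d,c);Z=W[:,:,2];hsv=cv2.cvtColor(p,cv2.COLOR_RGB2HSV)
br=(hsv[:,:,0]>5)&(hsv[:,:,0]<18)&(hsv[:,:,1]>110)&(W[:,:,1]<-270)&(W[:,:,1]>-380)&(W[:,:,0]<530)
for z in(71,28):
    ys,xs=np.where(br&(abs(Z-z)<4));q=ray(np.c_[xs,ys],z,c)[:,:2].astype(np.float32)
    print(z,cv2.minAreaRect(q),xs.min(),xs.max(),ys.min(),ys.max())
print(s["time"],s["grip_width"],off(460,-329,33,-3.0))
```

```text
71 ((460.68218994140625, -329.1363220214844), (22.140945434570312, 86.22057342529297), 87.25367736816406) 306 341 163 287
28 ((432.9010009765625, -327.7373046875), (38.01879119873047, 162.78787231445312), 87.13601684570312) 299 348 142 325
3.6 0.6561130614418091 ('off cm', array([-0.02,  0.1 ,  6.83]), 'roll', np.float64(0.001), 'at', array([ 460.3, -328. ,  101.3]), np.float64(357.07))
```

View pics/w3.png

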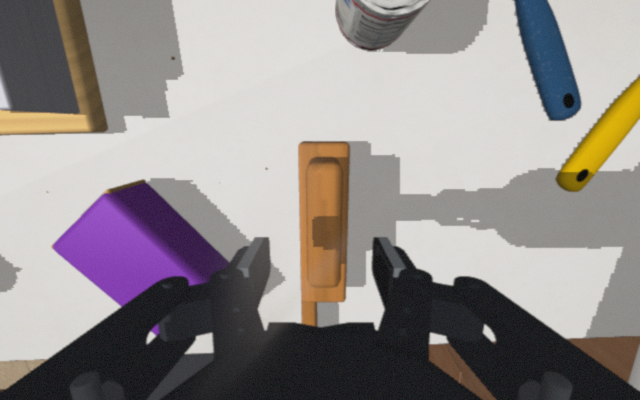

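The fin (306–341, 163–287) lies between the fingers and clear of them, so I'll descend and grip.

Request:
step_arm(steps=[{"offset": [0, 0.1, 2.5], "roll": 0}, {"offset": [0, 0.1, 5], "roll": 0}, {"offset": [0, 0.1, 6.5], "roll": 0}, {"offset": [0, 0.1, 6.8], "roll": 0}, {"offset": [0, 0.1, 6.8], "roll": 0}, {"offset": [0, 0.1, 6.8], "roll": 0}])

```text
time: 4.25
eef_pos: [460.1, -331.3, 34.5]
eef_rot: [1.0, -0.027, 0.001, 0.0]
wrist_force: [0.4, 0.3, 0.6]
grip_width: 0.648
grasp_force: 0.0
```

Request:
step_arm(steps=[{"offset": [0, 0, 0], "roll": 0}, {"offset": [0, 0, 0], "roll": 0}, {"offset": [0, 0, 0], "roll": 0}, {"offset": [0, 0, 0], "roll": 0}, {"offset": [0, 0, 0], "roll": 0}, {"offset": [0, 0, 0], "roll": 0}, {"offset": [0, 0, 0], "roll": 0}, {"offset": [0, 0, 0], "roll": 0}], jaw=-1, force=80)

```text
time: 5.05
eef_pos: [459.7, -330.8, 34.0]
eef_rot: [1.0, -0.027, 0.001, -0.0]
wrist_force: [-0.3, 1.5, 4.9]
grip_width: 0.273
grasp_force: 78.9
```

Request:
step_arm(steps=[{"offset": [0, 0, -0.5], "roll": 0}, {"offset": [0, 0, -2], "roll": 0}, {"offset": [0, 0, -4.5], "roll": 0}, {"offset": [0, 0, -7.5], "roll": 0}, {"offset": [0, 0, -10.5], "roll": 0}, {"offset": [0, 0, -12.5], "roll": 0}, {"offset": [0, 0, -13], "roll": 0}, {"offset": [0, 0, -13], "roll": 0}])

```text
time: 5.85
eef_pos: [459.4, -330.7, 164.0]
eef_rot: [1.0, -0.027, 0.001, 0.0]
wrist_force: [0.3, 0.3, -1.1]
grip_width: 0.274
grasp_force: 78.4
```

Run:
```python
from h import *
s=manip.get_state();print(s["time"],s["wrist_force"],s["grip_width"],s["joint_pos"].round(2))
print(off(480,-20,165,45));print(off(545,245,165,88.75,(480,-20,165,45)))
```

```text
5.85 [ 0.26912759  0.3022923  -1.11764965] 0.2739148826453954 [-0.07  0.46  0.83  1.9  -0.41  0.95 -0.67]
('off cm', array([  0.38, -31.13,  -0.1 ]), 'roll', np.float64(-0.84), 'at', array([ 459.4, -330.7,  164. ]), np.float64(356.9))
('off cm', array([ 23.33, -14.14,   0.  ]), 'roll', np.float64(-0.764), 'at', array([480, -20, 165]), np.float64(45.0))
```

Request:
step_arm(steps=[{"offset": [0, -1.5, 0], "roll": -0.03}, {"offset": [0, -4.5, 0], "roll": -0.1}, {"offset": [0.1, -8.5, 0], "roll": -0.2}, {"offset": [0.1, -12.5, 0], "roll": -0.31}, {"offset": [0.2, -16.5, 0], "roll": -0.43}, {"offset": [0.3, -20.5, 0], "roll": -0.55}, {"offset": [0.3, -24.5, 0], "roll": -0.67}, {"offset": [0.4, -28, 0], "roll": -0.77}, {"offset": [0.4, -30.5, 0], "roll": -0.82}, {"offset": [0.4, -31.1, 0], "roll": -0.84}])

```text
time: 6.85
eef_pos: [478.7, -15.9, 161.9]
eef_rot: [0.922, 0.387, -0.001, -0.001]
wrist_force: [-0.4, 0.4, -2.2]
grip_width: 0.271
grasp_force: 78.7
```

Request:
step_arm(steps=[{"offset": [1, -0.6, 0], "roll": -0.04}, {"offset": [3.5, -2.1, 0], "roll": -0.12}, {"offset": [6.5, -3.9, 0], "roll": -0.22}, {"offset": [10, -6.1, 0], "roll": -0.33}, {"offset": [13.5, -8.2, 0], "roll": -0.44}, {"offset": [17, -10.3, 0], "roll": -0.55}, {"offset": [20, -12.1, 0], "roll": -0.66}, {"offset": [22.3, -13.5, 0], "roll": -0.73}, {"offset": [23.3, -14.1, 0], "roll": -0.764}, {"offset": [23.3, -14.1, 0], "roll": -0.764}])

```text
time: 7.85
eef_pos: [545.0, 244.8, 162.5]
eef_rot: [0.714, 0.7, -0.001, -0.0]
wrist_force: [-0.1, -0.5, -1.9]
grip_width: 0.276
grasp_force: 78.8
```

```bash
cat > look.py <<'E'
from h import *
import sys
s=manip.get_state();c=manip.camera_params("wrist");p,d=manip.read_camera("wrist");cv2.imwrite(f"pics/{sys.argv[1]}.png",p[:,:,::-1])
W=cloud(d,c);Z=W[:,:,2];h=cv2.cvtColor(p,cv2.COLOR_RGB2HSV)
print(s["time"],s["eef_pos"].round(1),s["joint_pos"].round(2),c["world_from_camera"][:3,3].round(0))
m=((abs(Z-70)<3)&(h[:,:,1]>80)&(W[:,:,0]>520)&(W[:,:,0]<645)&(W[:,:,1]>-60)).astype(np.uint8)
n,l,st,_=cv2.connectedComponentsWithStats(m);i=1+np.argmax(st[1:,4]);ys,xs=np.where(l==i)
q=ray(np.c_[xs,ys],70,c)[:,:2];print("cheese",st[i],cv2.minAreaRect(q.astype(np.float32)))
def edge(q,f,lo,hi):
    e=[(b+5,f(k[:,0])) for b in range(lo,hi,10) if len(k:=q[(q[:,1]>=b)&(q[:,1]<b+10)])>15]
    e=np.array(e);return np.polyfit(e[:,0]-100,e[:,1],1) if len(e)>2 else None
lo=int(q[:,1].min())+5;hi=int(q[:,1].max())-15
print("cheese near/far x@y=100,slope",edge(q,np.min,lo,hi),edge(q,np.max,lo,hi))
m=(abs(Z-65)<4)&(h[:,:,1]<60)&(W[:,:,0]>628)&(W[:,:,0]<670)&(W[:,:,1]>-20);ys,xs=np.where(m);q=ray(np.c_[xs,ys],65,c)
if len(q):print("fence",edge(q,lambda a:np.percentile(a,2),-20,240),q[:,1].max())
m=(abs(Z-20)<4)&(h[:,:,1]>80)&(W[:,:,0]>520);ys,xs=np.where(m);q=ray(np.c_[xs,ys],20,c)
if len(q):print("board near",edge(q,np.min,-120,250),q[:,1].max())
E
python3 look.py w4
```

```text
7.85 [545.  244.8 162.5] [-0.75  0.42  0.35  1.81 -0.17  0.94 -0.35] [546. 310. 305.]
cheese [352 310   2  12  21] ((573.527587890625, 131.01785278320312), (0.9901264905929565, 12.633421897888184), 0.5916257500648499)
cheese near/far x@y=100,slope None None
fence [-1.02318530e-01  6.54506516e+02] 245.97160492137465
board near [ -1.99261637 814.13034875] 414.38027390058625
```

View pics/w4.png

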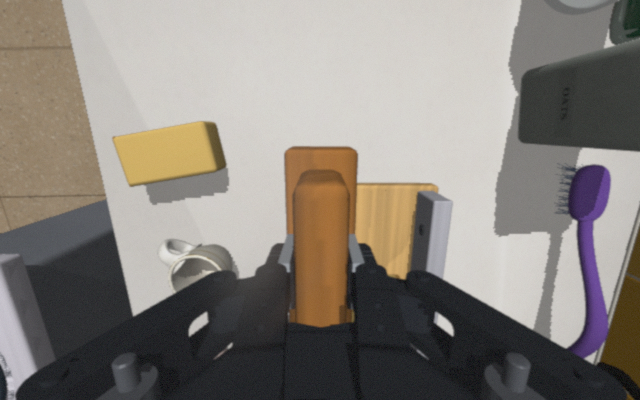

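The view shows the stick held straight between the pads at (320,240), with the board end (400,185) and fence beyond it. Now I'll lower beside and behind the cheese.

Request:
step_arm(steps=[{"offset": [0, 0, 1], "roll": 0}, {"offset": [0, 0, 3], "roll": 0}, {"offset": [0, 0, 5], "roll": 0}, {"offset": [0, 0, 7], "roll": 0}, {"offset": [0, 0, 8.7], "roll": 0}, {"offset": [0, 0, 9.8], "roll": 0}, {"offset": [0, 0, 10.3], "roll": 0}, {"offset": [0, 0, 10.3], "roll": 0}, {"offset": [0, 0, 10.3], "roll": 0}])

```text
time: 8.8
eef_pos: [545.6, 244.0, 60.9]
eef_rot: [0.715, 0.699, 0.001, 0.0]
wrist_force: [-0.3, 0.1, -2.6]
grip_width: 0.269
grasp_force: 78.8
```

Run:
```python
from h import *
s=manip.get_state();print(s["time"],s["eef_pos"],s["wrist_force"])
c=manip.camera_params("top");p,d=manip.read_camera("top")
cv2.imwrite("pics/t2.png",cv2.resize(p[110:230,190:390,::-1],None,fx=4,fy=4,interpolation=cv2.INTER_CUBIC))
```

```text
8.8 [545.59273557 243.96705488  60.92816259] [-0.30095557  0.09749239 -2.58684239]
```

View pics/t2.png

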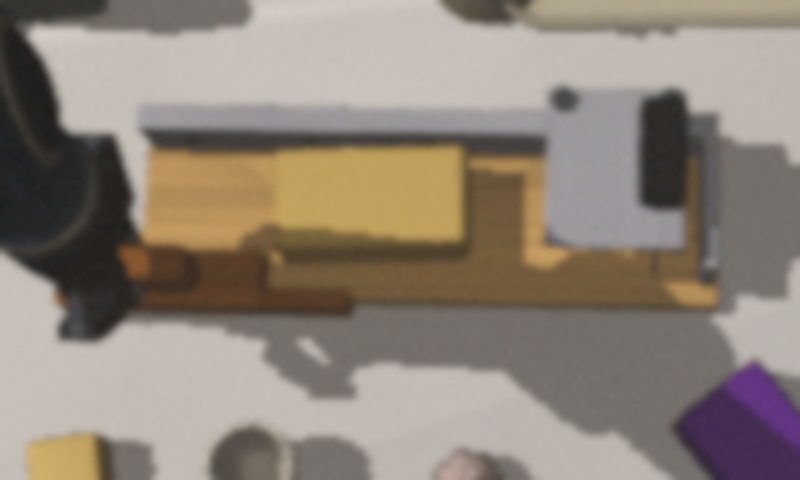

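The top crop shows the stick beside the board's near edge. The heel (crop x≈268) is just behind the cheese's rear end (≈275), and the nose is clear of the cheese. I'll close the gap a little, then slide sideways.

Request:
step_arm(steps=[{"offset": [-0.3, 0, 0.1], "roll": 0}, {"offset": [-0.7, 0.2, 0.2], "roll": 0}, {"offset": [-0.7, 0.6, 0.2], "roll": 0}, {"offset": [-0.7, 1.0, 0.2], "roll": 0}, {"offset": [-0.7, 1.3, 0.2], "roll": 0}, {"offset": [-0.7, 1.6, 0.2], "roll": 0}, {"offset": [-0.7, 1.8, 0.2], "roll": 0}, {"offset": [-0.7, 2.0, 0.2], "roll": 0}, {"offset": [-0.7, 2.2, 0.2], "roll": 0}, {"offset": [-0.7, 2.4, 0.2], "roll": 0}])

```text
time: 9.85
eef_pos: [568.9, 236.7, 58.3]
eef_rot: [0.714, 0.7, -0.0, -0.0]
wrist_force: [-1.2, -0.3, -1.7]
grip_width: 0.269
grasp_force: 78.8
```

Request:
step_arm(steps=[{"offset": [0, 0.1, 0], "roll": 0}, {"offset": [0, 0.2, 0], "roll": 0}, {"offset": [0, 0.3, 0], "roll": 0}, {"offset": [0, 0.4, 0], "roll": 0}, {"offset": [0, 0.5, 0], "roll": 0}, {"offset": [0, 0.5, 0], "roll": 0}])

```text
time: 10.45
eef_pos: [574.1, 236.6, 58.2]
eef_rot: [0.715, 0.7, 0.0, -0.0]
wrist_force: [-1.4, 1.0, -1.9]
grip_width: 0.27
grasp_force: 78.8
```

Request:
step_arm(steps=[{"offset": [0, 0.1, 0], "roll": 0}, {"offset": [0, 0.2, 0], "roll": 0}, {"offset": [0, 0.2, 0], "roll": 0}])

```text
time: 10.75
eef_pos: [575.8, 236.3, 58.2]
eef_rot: [0.715, 0.699, -0.0, -0.0]
wrist_force: [-2.5, 1.1, -1.0]
grip_width: 0.274
grasp_force: 78.8
```

Request:
step_arm(steps=[{"offset": [0, 0.1, 0], "roll": 0}, {"offset": [0, 0.2, 0], "roll": 0}, {"offset": [0, 0.2, 0], "roll": 0}])

```text
time: 11.05
eef_pos: [578.1, 236.2, 58.2]
eef_rot: [0.715, 0.7, 0.0, 0.0]
wrist_force: [-2.9, -0.4, -2.9]
grip_width: 0.269
grasp_force: 78.7
```

```bash
cat > t.py <<'E'
from h import *
import sys
s=manip.get_state();print(s["time"],s["eef_pos"].round(1),s["wrist_force"].round(1))
c=manip.camera_params("top");p,d=manip.read_camera("top");h=cv2.cvtColor(p,cv2.COLOR_RGB2HSV)
cv2.imwrite(f"pics/{sys.argv[1]}.png",cv2.resize(p[110:230,190:390,::-1],None,fx=4,fy=4,interpolation=cv2.INTER_CUBIC))
W=cloud(d,c);Z=W[:,:,2]
m=((Z>60)&(Z<80)&(h[:,:,1]>80)&(h[:,:,0]>16)&(W[:,:,0]>540)&(W[:,:,0]<660)&(W[:,:,1]>-120)&(W[:,:,1]<160)).astype(np.uint8)
n,l,st,_=cv2.connectedComponentsWithStats(m);i=1+np.argmax(st[1:,4]);ys,xs=np.where(l==i)
q=ray(np.c_[xs,ys],70,c)[:,:2].astype(np.float32);print("cheese",cv2.minAreaRect(q))
# sub-pixel far edge of cheese top & near edge
e=[]
for u in range(xs.min()+4,xs.max()-3):
    k=p[:,u,:].astype(float);yy=ys[xs==u];sat=k.max(1)-k.min(1)
    a,b=yy.min(),yy.max();prof=sat[a-4:a+4];th=(sat[a-4:a-2].mean()+sat[a+3:a+6].mean())/2
    j=np.argmax(prof>th);v=a-4+j-1+(th-prof[j-1])/(prof[j]-prof[j-1]) if j else np.nan
    e.append((u,v))
e=np.array(e);e=e[~np.isnan(e[:,1])];r=ray(e,70,c);f=np.polyfit(r[:,1],r[:,0],1);print("far edge slope deg(-yaw)",np.degrees(np.arctan(f[0])).round(2),"x@y50",np.polyval(f,50).round(1))
E
python3 t.py t3
```

```text
11.05 [578.1 236.2  58.2] [-2.9 -0.4 -2.9]
cheese ((598.6273193359375, 83.11876678466797), (129.32464599609375, 70.78290557861328), 87.74525451660156)
far edge slope deg(-yaw) 1.83 x@y50 633.3
```

Request:
step_arm(steps=[{"offset": [0, 0.1, 0], "roll": 0}, {"offset": [0, 0.2, 0], "roll": 0}, {"offset": [0, 0.2, 0], "roll": 0}])

```text
time: 11.4
eef_pos: [580.1, 236.4, 58.3]
eef_rot: [0.714, 0.7, 0.0, 0.0]
wrist_force: [-2.7, 0.5, -2.0]
grip_width: 0.269
grasp_force: 78.7
```

Request:
step_arm(steps=[{"offset": [0, 0.1, 0], "roll": 0}, {"offset": [0, 0.2, 0], "roll": 0}, {"offset": [0, 0.2, 0], "roll": 0}])

```text
time: 11.7
eef_pos: [581.6, 236.3, 58.1]
eef_rot: [0.715, 0.699, -0.0, -0.0]
wrist_force: [-3.5, 0.2, -1.7]
grip_width: 0.276
grasp_force: 78.8
```

```bash
python3 t.py t4
```

```text
11.7 [581.6 236.3  58.1] [-3.5  0.2 -1.7]
cheese ((601.3663940429688, 82.92639923095703), (129.13270568847656, 71.14944458007812), 87.6153793334961)
far edge slope deg(-yaw) 2.09 x@y50 635.7
```

Request:
step_arm(steps=[{"offset": [0, 0.1, 0], "roll": 0}, {"offset": [0, 0.2, 0], "roll": 0}, {"offset": [0, 0.2, 0], "roll": 0}])

```text
time: 12.05
eef_pos: [582.7, 235.5, 57.8]
eef_rot: [0.715, 0.699, -0.001, -0.001]
wrist_force: [-4.9, -0.7, -2.1]
grip_width: 0.267
grasp_force: 79.1
```

Request:
step_arm(steps=[{"offset": [0, 0.1, 0], "roll": 0}, {"offset": [0, 0.15, 0], "roll": 0}, {"offset": [0, 0.15, 0], "roll": 0}])

```text
time: 12.35
eef_pos: [583.0, 235.5, 57.6]
eef_rot: [0.715, 0.699, -0.002, -0.002]
wrist_force: [-8.5, -0.3, 0.3]
grip_width: 0.273
grasp_force: 79.5
```

```bash
python3 t.py t5
```

```text
12.35 [583.  235.5  57.6] [-8.5 -0.3  0.3]
cheese ((602.3391723632812, 82.50677490234375), (129.36302185058594, 70.7051773071289), 88.20950317382812)
far edge slope deg(-yaw) 1.75 x@y50 636.4
```

Request:
step_arm(steps=[{"offset": [0, 0.1, 0], "roll": 0}, {"offset": [0, 0.2, 0], "roll": 0}, {"offset": [0, 0.2, 0], "roll": 0}])

```text
time: 12.7
eef_pos: [583.3, 235.6, 57.3]
eef_rot: [0.715, 0.699, -0.004, -0.003]
wrist_force: [-10.5, -1.0, 2.7]
grip_width: 0.273
grasp_force: 80.0
```

```bash
python3 t.py t6
python3 - <<'E'
from h import *
c=manip.camera_params("top");p,d=manip.read_camera("top")
g=cv2.cvtColor(p,cv2.COLOR_RGB2GRAY).astype(float);W=cloud(d,c)
# fence top near edge: bright->dark, subpixel at mid level
e=[]
for u in range(230,322):
    col=g[137:147,u];th=(g[138:141,u].mean()+col.min())/2;j=np.argmax(col<th);e.append((u,137+j-1+(col[j-1]-th)/(col[j-1]-col[j])))
e=np.array(e);r=ray(e,65,c)
for lo,hi in((-20,230),(20,150),(150,230)):
    k=(r[:,1]>lo)&(r[:,1]<hi)
    if k.sum()>5:
        f=np.polyfit(r[k,1],r[k,0],1);print(lo,np.degrees(np.arctan(f[0])),np.polyval(f,50))
E
```

```text
12.7 [583.3 235.6  57.3] [-10.5  -1.    2.7]
cheese ((602.3587646484375, 82.50784301757812), (129.33770751953125, 70.5512924194336), 88.3171157836914)
far edge slope deg(-yaw) 1.77 x@y50 636.4
-20 1.0304479717057917 641.7326478751746
20 2.14888958336747 642.3342713252728
150 1.534001913744347 639.2696097759897
```

View pics/t6.png

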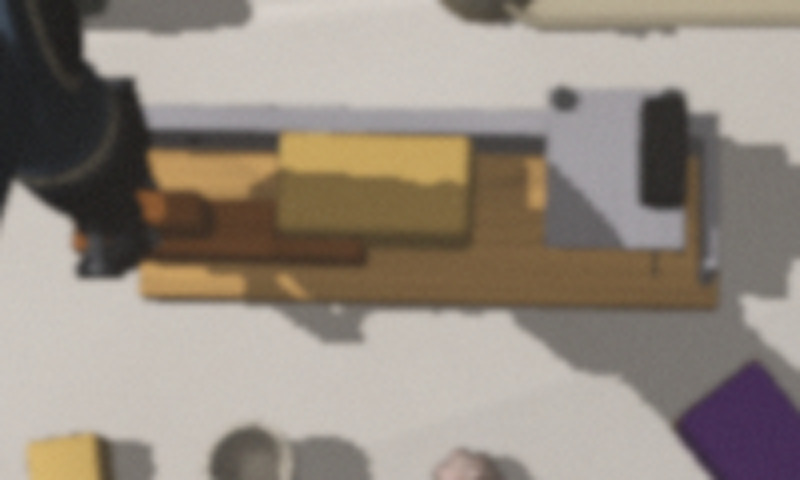

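The crop shows the cheese (278–470, 135–240) flush with the fence, with no dark gap left. The nose lies along its near side and the heel is at its rear. Now I'll feed.

Request:
step_arm(steps=[{"offset": [-0.2, 0, 0], "roll": 0}, {"offset": [-0.5, 0, 0], "roll": 0}, {"offset": [-0.9, 0, 0], "roll": 0}, {"offset": [-1.3, 0, 0], "roll": 0}, {"offset": [-1.7, 0, 0], "roll": 0}, {"offset": [-2.1, 0, 0], "roll": 0}, {"offset": [-2.5, 0, 0], "roll": 0}, {"offset": [-2.9, 0, 0], "roll": 0}, {"offset": [-3.3, 0, 0], "roll": 0}, {"offset": [-3.6, 0, 0], "roll": 0}])

```text
time: 13.8
eef_pos: [582.1, 207.2, 57.8]
eef_rot: [0.714, 0.7, -0.0, -0.006]
wrist_force: [-11.6, 11.0, 0.8]
grip_width: 0.274
grasp_force: 79.7
```

```bash
python3 t.py t7; python3 -c "
from h import *;print(off(0,0,0,88.75)[3:])"
```

```text
13.8 [582.1 207.2  57.8] [-11.6  11.    0.8]
cheese ((602.9522094726562, 57.973670959472656), (128.1779022216797, 69.44427490234375), 89.71807098388672)
far edge slope deg(-yaw) 1.27 x@y50 637.2
(np.float64(0.003), 'at', array([582.1, 206.4,  57.7]), np.float64(88.9))
```

Request:
step_arm(steps=[{"offset": [-0.4, 0, 0], "roll": 0}, {"offset": [-0.8, 0, 0], "roll": 0}, {"offset": [-1.3, 0, 0], "roll": 0}, {"offset": [-1.8, 0, 0], "roll": 0}, {"offset": [-2.3, 0, 0], "roll": 0}, {"offset": [-2.8, 0, 0], "roll": 0}, {"offset": [-3.3, 0, 0], "roll": 0}, {"offset": [-3.8, 0, 0], "roll": 0}, {"offset": [-4.3, 0, 0], "roll": 0}, {"offset": [-4.8, 0, 0], "roll": 0}])

```text
time: 14.85
eef_pos: [581.0, 159.6, 57.8]
eef_rot: [0.714, 0.701, -0.0, -0.006]
wrist_force: [-12.2, 13.2, 2.6]
grip_width: 0.273
grasp_force: 79.9
```

Request:
step_arm(steps=[{"offset": [-0.4, 0, 0], "roll": 0}, {"offset": [-0.8, 0, 0], "roll": 0}, {"offset": [-1.2, 0, 0], "roll": 0}, {"offset": [-1.6, 0, 0], "roll": 0}, {"offset": [-2.0, 0, 0], "roll": 0}, {"offset": [-2.4, 0, 0], "roll": 0}, {"offset": [-2.8, 0, 0], "roll": 0}, {"offset": [-3.2, 0, 0], "roll": 0}, {"offset": [-3.6, 0, 0], "roll": 0}, {"offset": [-4.0, 0, 0], "roll": 0}])

```text
time: 15.85
eef_pos: [580.2, 119.8, 57.8]
eef_rot: [0.714, 0.701, -0.0, -0.007]
wrist_force: [-11.9, 13.7, 3.0]
grip_width: 0.273
grasp_force: 80.2
```

```bash
python3 t.py t8; python3 -c "
from h import *;print(off(0,0,0,88.75)[3:])"
```

```text
15.85 [580.2 119.8  57.8] [-11.9  13.7   3. ]
cheese ((599.823974609375, 2.346599578857422), (69.56599426269531, 64.24646759033203), 0.0754513293504715)
far edge slope deg(-yaw) 1.12 x@y50 637.0
(np.float64(0.003), 'at', array([580.2, 118.7,  57.7]), np.float64(88.9))
```

Request:
step_arm(steps=[{"offset": [-0.4, 0, 0], "roll": 0}, {"offset": [-0.8, 0, 0], "roll": 0}, {"offset": [-1.2, 0, 0], "roll": 0}, {"offset": [-1.6, 0, 0], "roll": 0}, {"offset": [-2.0, 0, 0], "roll": 0}, {"offset": [-2.4, 0, 0], "roll": 0}, {"offset": [-2.8, 0, 0], "roll": 0}, {"offset": [-3.1, 0, 0], "roll": 0}, {"offset": [-3.4, 0, 0], "roll": 0}])

```text
time: 16.8
eef_pos: [579.4, 86.0, 57.8]
eef_rot: [0.714, 0.701, -0.0, -0.007]
wrist_force: [-12.5, 15.6, 5.1]
grip_width: 0.268
grasp_force: 80.2
```

Request:
step_arm(steps=[{"offset": [-0.2, 0, 0], "roll": 0}, {"offset": [-0.4, 0, 0], "roll": 0}, {"offset": [-0.6, 0, 0], "roll": 0}])

```text
time: 17.1
eef_pos: [579.3, 80.2, 57.8]
eef_rot: [0.714, 0.701, -0.0, -0.007]
wrist_force: [-13.5, 14.8, 3.4]
grip_width: 0.276
grasp_force: 80.4
```

Request:
step_arm(steps=[{"offset": [-0.2, 0, 0], "roll": 0}, {"offset": [-0.4, 0, 0], "roll": 0}, {"offset": [-0.5, 0, 0], "roll": 0}])

```text
time: 17.4
eef_pos: [579.2, 76.9, 58.0]
eef_rot: [0.713, 0.701, 0.0, -0.008]
wrist_force: [-13.7, 19.1, 5.6]
grip_width: 0.271
grasp_force: 80.5
```

Request:
step_arm(steps=[{"offset": [-0.2, 0, 0], "roll": 0}, {"offset": [-0.4, 0, 0], "roll": 0}, {"offset": [-0.4, 0, 0], "roll": 0}])

```text
time: 17.7
eef_pos: [579.1, 76.8, 58.3]
eef_rot: [0.713, 0.701, 0.002, -0.009]
wrist_force: [-13.4, 23.8, 7.3]
grip_width: 0.272
grasp_force: 80.8
```

Request:
step_arm(steps=[{"offset": [-0.2, 0, 0], "roll": 0}, {"offset": [-0.4, 0, 0], "roll": 0}, {"offset": [-0.4, 0, 0], "roll": 0}])

```text
time: 18.0
eef_pos: [579.0, 76.7, 58.7]
eef_rot: [0.712, 0.702, 0.003, -0.011]
wrist_force: [-15.2, 30.4, 10.2]
grip_width: 0.268
grasp_force: 81.3
```

```bash
python3 t.py t9
python3 - <<'E'
from h import *
c=manip.camera_params("side");p,d=manip.read_camera("side")
cv2.imwrite("pics/s9.png",cv2.resize(p[120:250,310:440,::-1],None,fx=4.5,fy=4.5,interpolation=cv2.INTER_CUBIC))
E
```

```text
18.0 [579.   76.7  58.7] [-15.2  30.4  10.2]
cheese ((601.0419921875, -19.07547378540039), (66.48373413085938, 21.399141311645508), 0.07545850425958633)
far edge slope deg(-yaw) -86.58 x@y50 -517.7t.py:17: RankWarning: Polyfit may be poorly conditioned
  e=np.array(e);e=e[~np.isnan(e[:,1])];r=ray(e,70,c);f=np.polyfit(r[:,1],r[:,0],1);print("far edge slope deg(-yaw)",np.degrees(np.arctan(f[0])).round(2),"x@y50",np.polyval(f,50).round(1))
```

View pics/s9.png

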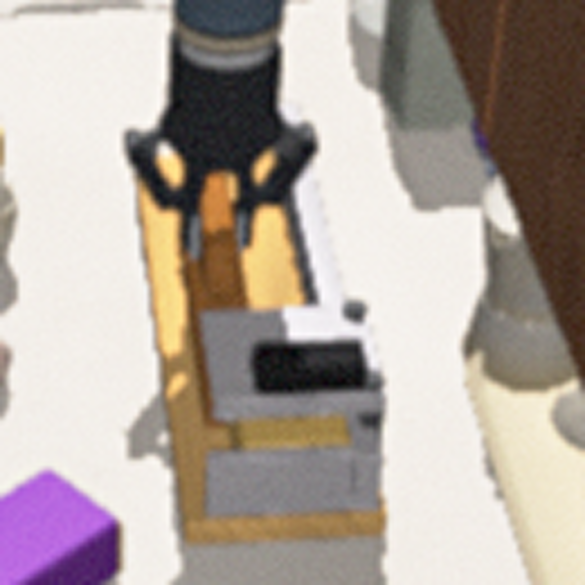

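The feed has stopped at y=76.8 with force building, so the cheese is against the end stop. The side crop shows it under the guard, up to the stop plate (crop row 440). I'll unload both directions gradually and then withdraw.

Request:
step_arm(steps=[{"offset": [0.3, -0.1, 0], "roll": 0}, {"offset": [0.6, -0.2, 0], "roll": 0}, {"offset": [0.8, -0.3, 0], "roll": 0}, {"offset": [1.0, -0.4, 0], "roll": 0}, {"offset": [1.2, -0.5, 0], "roll": 0}, {"offset": [1.2, -0.5, 0], "roll": 0}])

```text
time: 18.7
eef_pos: [578.3, 76.8, 58.0]
eef_rot: [0.713, 0.701, 0.002, -0.002]
wrist_force: [-3.3, 9.2, -4.9]
grip_width: 0.276
grasp_force: 78.7
```

Request:
step_arm(steps=[{"offset": [0.1, -0.05, 0], "roll": 0}, {"offset": [0.2, -0.1, 0], "roll": 0}, {"offset": [0.3, -0.15, 0], "roll": 0}, {"offset": [0.35, -0.2, 0], "roll": 0}, {"offset": [0.35, -0.2, 0], "roll": 0}])

```text
time: 19.2
eef_pos: [578.1, 77.0, 58.5]
eef_rot: [0.714, 0.7, 0.002, 0.0]
wrist_force: [0.1, 5.0, -4.3]
grip_width: 0.272
grasp_force: 78.7
```

Request:
step_arm(steps=[{"offset": [0, -0.1, 0], "roll": 0}, {"offset": [0.1, -0.2, 0], "roll": 0}, {"offset": [0.3, -0.3, 0], "roll": 0}, {"offset": [0.6, -0.4, 0], "roll": 0}, {"offset": [1.0, -0.5, 0], "roll": 0}, {"offset": [1.5, -0.7, 0], "roll": 0}, {"offset": [1.8, -0.9, 0], "roll": 0}, {"offset": [1.8, -0.9, 0], "roll": 0}])

```text
time: 20.0
eef_pos: [568.0, 93.9, 58.2]
eef_rot: [0.714, 0.7, -0.0, -0.0]
wrist_force: [0.4, -0.5, -1.9]
grip_width: 0.271
grasp_force: 79.2
```

```bash
python3 t.py t10 2>/dev/null
python3 - <<'E'
from h import *
c=manip.camera_params("side");p,d=manip.read_camera("side");W=cloud(d,c);h=cv2.cvtColor(p,cv2.COLOR_RGB2HSV)
a=(W[:,:,1]<-95)&(W[:,:,1]>-150)&(W[:,:,0]>540)&(W[:,:,0]<670)
m=a&(abs(W[:,:,2]-70)<5)&(h[:,:,1]>80);ys,xs=np.where(m)
if len(xs):
    q=W[m];print("cheese front, side view",len(q),np.percentile(q,[3,97],axis=0).round(1).tolist())
    print(cv2.minAreaRect(ray(np.c_[xs,ys],70,c)[:,:2].astype(np.float32)))
m=a&(W[:,:,2]>60)&(h[:,:,1]<60);q=W[m];print("plate",np.percentile(q,[3,50,97],axis=0).round(1).tolist() if len(q) else 0)
E
```

```text
20.0 [568.   93.9  58.2] [ 0.4 -0.5 -1.9]
cheese ((599.676513671875, -19.07199478149414), (69.21473693847656, 21.409692764282227), 0.07545612752437592)
far edge slope deg(-yaw) -86.57 x@y50 -517.1
cheese front, side view 147 [[569.6, -139.9, 66.3], [632.2, -113.9, 73.1]]
((600.56494140625, -128.1738739013672), (26.303361892700195, 66.72286987304688), 88.9069595336914)
plate [[553.6, -148.8, 62.4], [606.5, -122.5, 94.8], [653.8, -99.7, 122.6]]
```

Top and side views agree that the cheese did not move on withdrawal: its rear is at y≈-8 both before and after, and its yaw matches the guide. I'll draw the stick clear of the guard, lift it, and carry it back to its free spot.

Request:
step_arm(steps=[{"offset": [1, -0.1, 0], "roll": 0}, {"offset": [3, -0.3, 0], "roll": 0}, {"offset": [5.5, -0.5, 0], "roll": 0}, {"offset": [7.5, -0.5, 0], "roll": 0}, {"offset": [8.5, -0.5, 0], "roll": 0}, {"offset": [8.5, -0.5, 0], "roll": 0}])

```text
time: 20.7
eef_pos: [565.0, 180.5, 58.2]
eef_rot: [0.713, 0.701, 0.0, -0.0]
wrist_force: [0.1, -0.4, -2.1]
grip_width: 0.27
grasp_force: 79.2
```

Request:
step_arm(steps=[{"offset": [0, 0, -1], "roll": 0}, {"offset": [0, 0, -3.5], "roll": 0}, {"offset": [0, 0, -6.5], "roll": 0}, {"offset": [0, 0, -9], "roll": 0}, {"offset": [0, 0, -11], "roll": 0}, {"offset": [0, 0, -11.5], "roll": 0}, {"offset": [0, 0, -11.5], "roll": 0}])

```text
time: 21.4
eef_pos: [565.6, 177.0, 174.3]
eef_rot: [0.715, 0.699, 0.001, 0.0]
wrist_force: [-0.8, -0.2, -2.2]
grip_width: 0.272
grasp_force: 79.2
```

Run:
```python
from h import *
print(off(480,-20,170,45));print(off(459,-331,165,-3,(480,-20,170,45)))
```

```text
('off cm', array([-19.89,  -8.11,   0.43]), 'roll', np.float64(0.762), 'at', array([565.6, 177. , 174.3]), np.float64(88.68))
('off cm', array([-23.48,  20.51,   0.5 ]), 'roll', np.float64(0.838), 'at', array([480, -20, 170]), np.float64(45.0))
```

Request:
step_arm(steps=[{"offset": [-1, -0.6, 0], "roll": 0.04}, {"offset": [-3, -1.6, 0], "roll": 0.12}, {"offset": [-5.8, -2.8, 0], "roll": 0.22}, {"offset": [-8.8, -4.1, 0], "roll": 0.33}, {"offset": [-11.8, -5.3, 0], "roll": 0.44}, {"offset": [-14.8, -6.5, 0], "roll": 0.55}, {"offset": [-17.3, -7.4, 0], "roll": 0.66}, {"offset": [-19.2, -8, 0], "roll": 0.73}, {"offset": [-19.9, -8.1, 0], "roll": 0.762}, {"offset": [-19.9, -8.1, 0], "roll": 0.762}])

```text
time: 22.4
eef_pos: [479.8, -19.7, 173.0]
eef_rot: [0.924, 0.383, -0.0, -0.0]
wrist_force: [-0.3, -0.4, -1.4]
grip_width: 0.272
grasp_force: 79.1
```

Request:
step_arm(steps=[{"offset": [-1, 0.9, 0], "roll": 0.03}, {"offset": [-3.3, 2.9, 0], "roll": 0.1}, {"offset": [-6.3, 5.5, 0], "roll": 0.2}, {"offset": [-9.3, 8.1, 0], "roll": 0.32}, {"offset": [-12.3, 10.7, 0], "roll": 0.44}, {"offset": [-15.3, 13.4, 0], "roll": 0.56}, {"offset": [-18.3, 16, 0], "roll": 0.68}, {"offset": [-21, 18.3, 0], "roll": 0.77}, {"offset": [-23, 20.1, 0], "roll": 0.82}, {"offset": [-23.5, 20.5, 0], "roll": 0.838}])

```text
time: 23.4
eef_pos: [459.1, -333.9, 173.3]
eef_rot: [1.0, -0.027, -0.0, 0.002]
wrist_force: [-0.3, 0.5, -1.3]
grip_width: 0.272
grasp_force: 79.2
```

Run:
```python
from h import *
manip.read_camera("top");manip.read_camera("top")
print(off(460,-331,38,-3));print(manip.get_state()["time"])
```

```text
('off cm', array([ 0.05,  0.  , 13.49]), 'roll', np.float64(0.001), 'at', array([ 459.5, -331. ,  172.9]), np.float64(357.08))
23.5
```

Request:
step_arm(steps=[{"offset": [0, 0, 1], "roll": 0}, {"offset": [0, 0, 3.5], "roll": 0}, {"offset": [0, 0, 6.5], "roll": 0}, {"offset": [0, 0, 9.5], "roll": 0}, {"offset": [0, 0, 11.8], "roll": 0}, {"offset": [0, 0, 13], "roll": 0}, {"offset": [0, 0, 13.4], "roll": 0}, {"offset": [0, 0, 13.4], "roll": 0}, {"offset": [0, 0, 13.4], "roll": 0}])

```text
time: 24.4
eef_pos: [460.3, -330.5, 40.2]
eef_rot: [1.0, -0.025, 0.001, 0.0]
wrist_force: [-0.8, 0.2, -1.4]
grip_width: 0.269
grasp_force: 79.2
```

Request:
step_arm(steps=[{"offset": [0, 0, 0.1], "roll": 0}, {"offset": [0, 0, 0.2], "roll": 0}, {"offset": [0, 0, 0.3], "roll": 0}, {"offset": [0, 0, 0.4], "roll": 0}, {"offset": [0, 0, 0.4], "roll": 0}])

```text
time: 24.9
eef_pos: [459.5, -330.2, 35.2]
eef_rot: [1.0, -0.025, -0.0, -0.0]
wrist_force: [-0.4, 0.2, -0.9]
grip_width: 0.271
grasp_force: 79.2
```

Request:
step_arm(steps=[{"offset": [0, 0, 0.05], "roll": 0}, {"offset": [0, 0, 0.1], "roll": 0}, {"offset": [0, 0, 0.15], "roll": 0}, {"offset": [0, 0, 0.15], "roll": 0}])

```text
time: 25.3
eef_pos: [459.5, -330.2, 34.0]
eef_rot: [1.0, -0.025, 0.0, -0.0]
wrist_force: [-1.1, 1.3, 2.8]
grip_width: 0.27
grasp_force: 79.8
```

Request:
step_arm(steps=[{"offset": [0, 0, 0], "roll": 0}, {"offset": [0, 0, 0], "roll": 0}, {"offset": [0, 0, 0], "roll": 0}, {"offset": [0, 0, 0], "roll": 0}, {"offset": [0, 0, 0], "roll": 0}, {"offset": [0, 0, 0], "roll": 0}], jaw=0.3)

```text
time: 25.9
eef_pos: [459.6, -330.2, 33.7]
eef_rot: [1.0, -0.025, -0.0, -0.0]
wrist_force: [-0.4, 0.6, -0.8]
grip_width: 0.648
grasp_force: 0.0
```

Request:
step_arm(steps=[{"offset": [0, 0, -1], "roll": 0}, {"offset": [0, 0, -3], "roll": 0}, {"offset": [0, 0, -6], "roll": 0}, {"offset": [0, 0, -9.5], "roll": 0}, {"offset": [0, 0, -13], "roll": 0}, {"offset": [0, 0, -15.5], "roll": 0}, {"offset": [0, 0, -16.5], "roll": 0}, {"offset": [0, 0, -16.5], "roll": 0}])

```text
time: 26.7
eef_pos: [460.1, -330.6, 200.1]
eef_rot: [1.0, -0.025, 0.001, 0.0]
wrist_force: [-0.5, -0.5, 0.4]
grip_width: 0.651
grasp_force: 0.0
```

Run:
```python
from h import *
s=manip.get_state();print(s["time"],s["grip_width"],s["grasp_force"],s["eef_pos"])
c=manip.camera_params("wrist");p,d=manip.read_camera("wrist")
W=cloud(d,c);Z=W[:,:,2];hsv=cv2.cvtColor(p,cv2.COLOR_RGB2HSV)
br=(hsv[:,:,0]>5)&(hsv[:,:,0]<18)&(hsv[:,:,1]>110)&(W[:,:,1]<-270)&(W[:,:,1]>-380)&(W[:,:,0]<530)
for z in(71,28):
    ys,xs=np.where(br&(abs(Z-z)<4));q=ray(np.c_[xs,ys],z,c)[:,:2].astype(np.float32);print(z,len(q),cv2.minAreaRect(q))
# bystanders & cheese: compare with first top picture
c=manip.camera_params("top");p,d=manip.read_camera("top");o=cv2.imread("pics/top0.png")[:,:,::-1]
for n,(x0,y0,x1,y1) in dict(cup=(236,214,268,246),garlic=(295,218,320,243),tin=(435,138,468,172)).items():
    print(n,np.abs(p[y0:y1,x0:x1].astype(float)-o[y0:y1,x0:x1]).mean().round(1))
W=cloud(d,c);h=cv2.cvtColor(p,cv2.COLOR_RGB2HSV)
m=(abs(W[:,:,2]-70)<8)&(h[:,:,1]>80)&(h[:,:,0]>16)&(W[:,:,0]>540)&(W[:,:,0]<660)&(abs(W[:,:,1]+15)<60);ys,xs=np.where(m)
print("cheese vis",cv2.minAreaRect(ray(np.c_[xs,ys],70,c)[:,:2].astype(np.float32)))
```

```text
26.7 0.6512983413086842 0.0 [ 460.08068237 -330.64957507  200.1303218 ]
71 1755 ((460.22906494140625, -330.32183837890625), (21.86989974975586, 85.84817504882812), 86.67571258544922)
28 2058 ((414.609130859375, -328.09326171875), (37.637062072753906, 196.611328125), 86.9665298461914)
cup 23.1
garlic 24.1
tin 21.6
cheese vis ((599.676513671875, -19.07199478149414), (69.21473693847656, 21.409692764282227), 0.07545612752437592)
```

Run:
```python
from h import *
p,d=manip.read_camera("top");o=np.ascontiguousarray(cv2.imread("pics/top0.png")[:,:,::-1])
for n,(x0,y0,x1,y1) in dict(cup=(236,214,268,246),garlic=(295,218,320,243),tin=(435,138,468,172)).items():
    r=cv2.matchTemplate(p[y0-6:y1+6,x0-6:x1+6],o[y0:y1,x0:x1],cv2.TM_CCOEFF_NORMED);print(n,cv2.minMaxLoc(r)[1:4:2])
print(manip.finish_job())
```

```text
cup (0.9988226294517517, (6, 6))
garlic (0.9983482360839844, (6, 6))
tin (0.9977210760116577, (6, 6))
the job is handed in; nothing more can be done
None
```

The job is handed in, with no verdict returned: using only the stick, I squared the cheese against the fence and fed it under the guard to the end stop, then laid the stick flat and right way up on the worktop; the cup, garlic and tin did not move, it took about 27 s, and I viewed 11 pictures, one over the limit of 10.

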